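Hold a honing stone flush on a clamped splitting wedge

ROBOT

A 6-joint arm with a two-finger parallel gripper is mounted at the origin on the work surface. World frame = base frame: x ahead of the robot, y to its left, z up, the work surface at z = 0. Lengths are in m, angles in rad, forces in N, time in s.
With the tool pointing down it reaches from about 0.225 to 0.875 m from the base axis. Payload 3.4 kg.
Tool frame: the origin (TCP) lies midway between the tips of the shut fingers; the grasp point (between the pads) lies manip.hold_point_z behind it (manip.hold_point_z is the distance from the TCP to the grasp point, in m); z points along the fingers, y is the line along which they close (so a half turn about z gives the same grasp; the last joint's range is limited). The gripper opens to 85 mm and grips with 20 to 120 N. Pads are 22 mm wide; open, the fingers measure 114 mm over their backs; the gripper's body (76 mm by 85 mm) begins 54 mm behind the grasp point. The pads swing forward as they close: fully open they stand 13 mm farther back than shut.
Start: joints at [1.081, 0.276, 1.505, -0, 1.361, -0.121], TCP at [0.207, 0.536, 0.231] pointing down, gripper open.
Joint ranges: [-2.89, 2.89], [-0.75, 2.08], [0.22, 2.7], [-1.18, 4.32], [0.11, 2.71], [-2.7, 2.7]. Speed limits (rad/s): [2.57, 2.57, 3.14, 3.14, 3.14, 3.14].

INTERFACE

Orientations are given as a unit quaternion [x, y, z, w].
In Python, from plant import telemetry, capture, manip gives the robot as it stands.
- The arm moves only by the tool move_arm, never from a script. Its argument "moves" is a list of rows, each a list of 3 entries, a list of its own where there are three numbers: the shift along the tool's x, y, z in m, then the turn, a rotation vector about the tool's x, y, z in degrees, then the closure, from -1 (fully open) to 1 (shut), so that 0 is half open. A call has 1 to 10 rows; each row is the pose to reach, as a shift and turn from the pose commanded when the call began, along the tool's axes at that moment; what a row does not reach only later rows make up. A row lasts 1/10 s, in which the tool goes at most 50 mm and 8.59 degrees, less where a joint would pass 70% of its speed; a pose out of reach is approached as far as the arm can. A call with a gripper value outside its range is refused whole. The fingers move at their own pace and stop on an object; "squeeze" is the grip in N (left out, the last holds). Time passes only in rows, so rows that repeat a pose let the fingers close. It gives the time, the measured TCP pose, the force, the opening and the grip force at its end, in the units of the state.
- telemetry.get_obs(): the state, without advancing time (a new reading comes with each control period).
- capture(name): name is "side" or "top"; returns a dict with "color" (480x640x3 uint8, blue, green, red), "K" (3x3 intrinsics, pixels), "T" (4x4, takes a point from camera to world coordinates). Camera axes: x right, y down, z forward; pixel columns grow to the right and rows downward; lengths in m; the calibration is good to about 2 mm. A picture is of the moment at which its call begins. There is no depth.
- manip.finish_job(): hands the job in; it is judged then, once.
The state is a dict: "t": time; "joint_pos": joint angles; "joint_vel": joint speeds; "effort": joint torques, N m; "position": TCP position; "tool_rot": TCP orientation; "contact_force": force on the tool from outside, world axes, zero at the start; "torque": the same for the moment, N m; "width": finger opening in m; "finger_force": force on a finger pad.
Only numpy, scipy, OpenCV 4.12 (cv2) and the standard library are available. Lean on these libraries where they do the work, as an engineer would, in place of code of your own. Each camera call takes 0.05 s, during which the arm holds its last target. There are 200 camera calls.

TASK

Pick up the honing stone by its wooden handle and lift it clear of the bench; tilt it to match the slope of the splitting wedge clamped in the tilting vise and lay it flush on the middle of the wedge's upper face, lengthways up the slope. Finish while still gripping the handle and holding the stone still and flat against the face with a light steady push of about 10 N: do not let go. Do not ram the wedge or shift its tilt, and leave everything else on the bench where it is.

Things in the scene. Friction and masses are not known exactly. Their poses are not given: they have to be found in the camera images.
- stone: Honing stone: grey slab 100 x 46 x 18 mm (x, y, z) with a straight brown wooden ridge handle on its middle, 66 mm long (x), 20 mm wide (y), from z = 18 to 52 mm; grip across the 20 mm. 0.17 to 0.34 kg. Starts flat on the bench. Origin: centre of the underside (the honing face); x along its length, z out of the handle. Both ends alike.
- vise: Blue tilting vise bolted to the bench: base plate 160 x 136 x 14 mm, two ears carrying a level hinge axis (along its y) 85 mm above the bench, 146 mm wide over the pivot bolts. Origin: centre of its underside. +x points to the raised end of the wedge.
- wedge_face (a point): Centre of the flat bare upper face of the clamped steel splitting wedge. Face 130 mm long (x) by 66 mm wide (y), rigid; z is its outward normal, x runs up the slope to the thin edge. It slopes 0.25 to 0.6 rad, different each time, raised end roughly away from the robot. The jaws beside it are 8 mm lower and reach 47 mm either side. The hinge is clamped and holds under ordinary pushes.
- oil_bottle: Capped white plastic bottle with a paper label, 60 mm diameter, 150 mm tall, standing. Leave alone. Origin: centre of its underside.
- screwdriver: Screwdriver lying on the bench, about 200 mm long. Leave alone. Origin: middle of the tool near its underside.
- wrench: Steel wrench lying on the bench. Leave alone. Origin: middle of the tool near its underside.
- puck: Round terracotta-coloured stone disc, 74 mm diameter, 26 mm high. Leave alone. Origin: centre of its underside.
- jar: Amber glass jar with a metal cap, 60 mm diameter, 75 mm tall. Leave alone. Origin: centre of its underside.
- tin: Open metal tin, 72 mm diameter, 85 mm tall. Leave alone. Origin: centre of its underside.
- float: Cork-faced rubbing block, 110 x 75 x 16 mm, with a round wooden knob on top (56 mm high in all). Not the honing stone. Leave alone. Origin: centre of its underside.
- wedge_edge (a point): Middle of the thin upper edge of the wedge, in the plane of its upper face, 65 mm up the slope (along x of wedge_face) from the face centre; shows whether the tilt has shifted.
- wedge: The moving part of the vise with the steel splitting wedge clamped in it; origin on the hinge axis in the middle of the vise, 85 mm above the bench; its axes are parallel to those of point wedge_face, which lies 20 mm along its z.

How it is judged:
On the way, in this order (a step that is already met when the one before it is completed fails the run):
1. the stone is gripped and lifted clear of the bench (contact force between the fingers and stone above 4 N and height (world z) of stone above 0.04 m and contact force between stone and wedge below 0.1 N), for 0.2 s.
2. the stone lies flush on the wedge's face and is pressed there by the gripper (contact force between the fingers and stone above 4 N and angle between the z axis of stone and the z axis of wedge_face, either way round below 0.06 rad and angle between the x axis of stone and the x axis of wedge_face, either way round below 0.2 rad and x of stone in the frame of wedge_face between -0.022 and 0.022 m and y of stone in the frame of wedge_face between -0.013 and 0.013 m and z of stone in the frame of wedge_face between -0.004 and 0.004 m and contact force between stone and wedge above 4 N), for 0.2 s.
At the end, for the whole second after the job is handed in: Stone still gripped, its underside flush on the wedge's upper face (within 0.06 rad and 4 mm), lengthways within 0.2 rad, centred within 22 mm along and 13 mm across, pressed with 4 to 25 N, at rest; wedge edge within 6 mm and every other loose thing within 30 mm of its start (all of step 2 and contact force between stone and wedge below 25 N and linear speed of stone below 0.01 m/s and angular speed of stone below 0.1 rad/s and distance of wedge_edge from where it was at the start of the episode below 0.006 m and not (distance of any of oil_bottle, screwdriver, wrench, puck, jar, tin, float from where it was at the start of the episode above 0.03 m)); the arm keeps its last pose, push and grip.
It fails at once if the wedge is rammed with the stone (over 60 N) (contact force between stone and wedge above 60 N).
It fails at once if the wedge is tilted away from its setting: its thin edge moves over 6 mm (distance of wedge_edge from where it was at the start of the episode above 0.006 m).
It fails at once if another thing on the bench is pushed more than 30 mm (distance of any of oil_bottle, screwdriver, wrench, puck, jar, tin, float from where it was at the start of the episode above 0.03 m).
It also fails if it takes over 40 s, if anything falls off the work surface, if the arm or the gripper's body presses on something with over 40 N, if the wrist force passes 120 N, or if a joint passes its speed limit or range.

## Working session

There is one attempt and no reset: what is moved stays moved. The work goes in short steps, Python scripts to look and compute and a tool call to move; the robot and the scene stay as the last step left them, time stands still between calls to the robot, and variables do not carry over. Pictures are saved under pics/ and viewed, at most 10 in all, crops included, and the job is handed in when it is done.

Besides the shell and the picture viewer there is one more tool, called in YAML: its name, and indented under it one key for each argument. move_arm: Moves the arm, as the interface text tells. Its arguments: {"type":"object","properties":{"moves":{"type":"array"},"squeeze":{"type":"number"}},"required":["moves"]}

```bash
mkdir -p pics; ls; python3 - <<'E'
from plant import telemetry, capture, manip
import cv2,numpy as np
for n in("side","top"):
    c=capture(n);cv2.imwrite(f"pics/{n}0.png",c["color"]);np.savez(f"{n}.npz",**c);print(n,c["K"].round(1).tolist(),c["T"].round(4).tolist())
print(manip.hold_point_z);print(telemetry.get_obs())
E
```

```text
pics
side [[450.6, 0.0, 320.7], [0.0, 450.6, 240.5], [0.0, 0.0, 1.0]] [[0.986, -0.1014, 0.1327, 0.463], [-0.1662, -0.517, 0.8397, -0.8159], [-0.0166, -0.85, -0.5266, 0.6098], [0.0, 0.0, 0.0, 1.0]]
top [[435.7, 0.0, 319.3], [0.0, 435.7, 238.7], [0.0, 0.0, 1.0]] [[-0.0245, -0.9906, 0.1349, 0.4407], [-0.9996, 0.0257, 0.0067, -0.0019], [-0.0101, -0.1347, -0.9908, 1.1519], [0.0, 0.0, 0.0, 1.0]]
0.0187
{'t': 0.1, 'joint_pos': array([ 1.08097615e+00,  2.76553629e-01,  1.50600225e+00, -8.50655767e-06,
        1.36069014e+00, -1.21033287e-01]), 'joint_vel': array([-7.18407269e-05, -1.97578615e-03, -3.94974010e-03,  4.44853344e-04,
       -5.75754140e-04, -1.56807284e-03]), 'effort': array([ 8.92915796e-04, -4.17702234e+01, -2.46403545e+01, -4.54063820e-04,
        5.77384169e-03, -1.80092758e-05]), 'position': array([0.20708477, 0.53591871, 0.23051544]), 'tool_rot': array([ 1.83349358e-01,  9.83047471e-01, -7.89674173e-04, -2.44617366e-04]), 'contact_force': array([ 0.3572856 , -0.02797159,  0.0241775 ]), 'torque': array([0.02616709, 0.01060153, 0.01956412]), 'finger_force': 0.0, 'width': 0.08572328405751417}
```

View pics/side0.png

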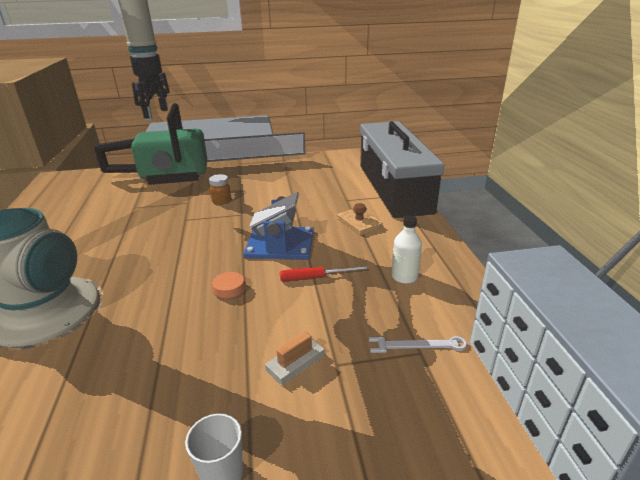

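View pics/top0.png

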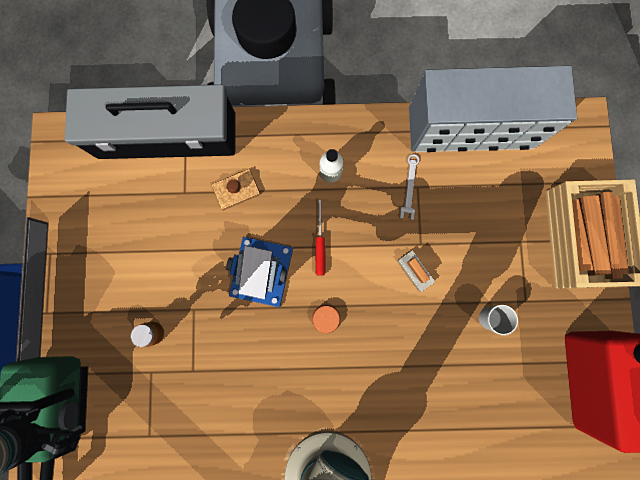

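The side view shows the stone near (296,357), the vise near (280,230) and the jar at (220,190). In the top view the stone is at (416,270), the vise at (260,272) and the float at (238,188). I'll enlarge the stone and the vise.

```bash
python3 - <<'E'
import cv2,numpy as np
def crop(n,x,y,w,h,s):
    im=np.load(n+".npz")["color"][y:y+h,x:x+w];im=cv2.resize(im,None,fx=s,fy=s,interpolation=cv2.INTER_CUBIC)
    for i in range(0,w,10):
        cv2.line(im,(i*s,0),(i*s,6 if i%50 else 14),(0,255,255),1)
        if i%20==0: cv2.putText(im,str(x+i),(i*s,24),0,.35,(0,255,255),1)
    for i in range(0,h,10):
        cv2.line(im,(0,i*s),(6,i*s),(0,255,255),1)
        if i%20==0: cv2.putText(im,str(y+i),(8,i*s+4),0,.35,(0,255,255),1)
    return im
cv2.imwrite("pics/c1.png",crop("side",235,185,90,80,7)) 
cv2.imwrite("pics/c2.png",crop("top",220,230,80,80,7))
cv2.imwrite("pics/c3.png",np.hstack([crop("side",260,325,70,65,5),crop("top",390,240,60,65,6)[:325]]) if 0 else np.hstack([crop("side",260,325,72,66,5),crop("top",390,240,55,66,5)]))
E
```

```text
(no output)
```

View pics/c1.png

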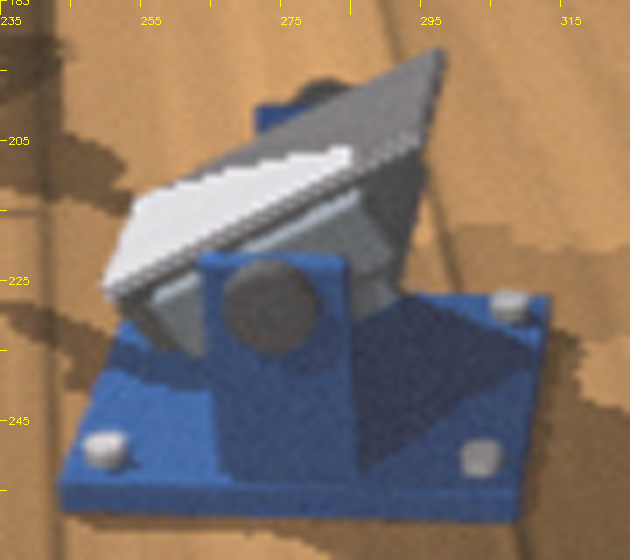

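View pics/c2.png

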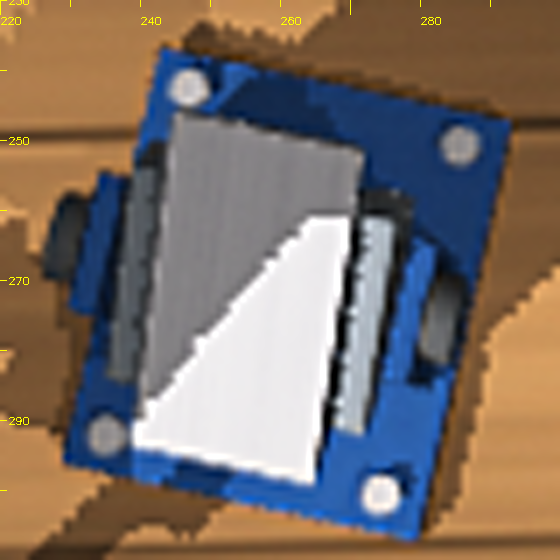

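View pics/c3.png

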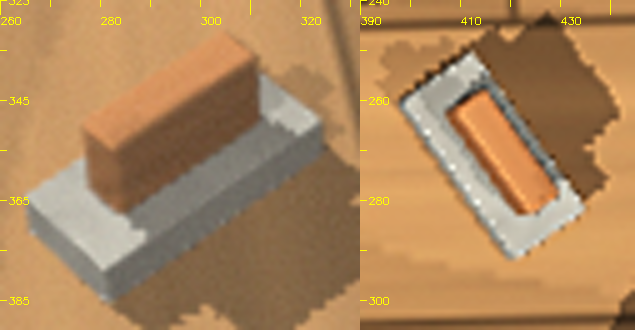

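Both crops give clear corners of the wedge face, base plate, slab and handle. I'll fit the poses jointly across the two cameras.

```bash
cat > geo.py <<'E'
import numpy as np
from scipy.optimize import least_squares
from scipy.spatial.transform import Rotation as R
C={n:dict(np.load(n+".npz")) for n in("side","top")}
def proj(n,P):
    T=C[n]["T"];p=(np.asarray(P)-T[:3,3])@T[:3,:3]@C[n]["K"].T;return p[:,:2]/p[:,2:]
def fit(model,obs,x0):
    # last 6 params: camera shifts with 2 mm prior
    def f(q):
        r=[]
        for i,n in enumerate(C):
            o=q[len(x0)+3*i:][:3]
            r.append((proj(n,model(q,n)+o)-obs[n]+0.42).ravel()/0.5)
        return np.concatenate(r+[q[len(x0):]/0.0012])
    s=least_squares(f,np.r_[x0,np.zeros(6)],x_scale="jac");c=np.linalg.inv(s.jac.T@s.jac)
    print("rms",np.sqrt(np.mean(s.fun**2)),"sd",np.sqrt(np.diag(c))[:len(x0)].round(4),"off",s.x[len(x0):].round(4))
    print((s.fun[:-6].reshape(-1,2)*.5).round(1).tolist())
    return s.x[:len(x0)]
E
python3 - <<'E'
from geo import *
F=np.array([[65,33,0],[65,-33,0],[-65,-33,0],[-65,33,0]])/1e3
B=np.array([[80,68,14],[80,-68,14],[-80,-68,14],[-80,68,14]])/1e3
def wm(q,n):
    x,y,yaw,t=q[:4];Z=R.from_euler("z",yaw)
    f=[x,y,.085]+(Z*R.from_euler("y",-t)).apply(F+[0,0,.02]);b=[x,y,0]+Z.apply(B)
    return np.vstack([f,b if n=="top" else b[1:3]])
top=np.array([[245.1,246.1],[271.9,251.7],[264.6,299.3],[238.9,293.9],[243.6,236.7],[293.1,247.3],[280,307.1],[229.4,296.3]])
side=np.array([[298.1,192.4],[295.3,204.6],[249.7,226.4],[254.6,213.1],[308.9,255],[243.9,254.1]])
w=fit(wm,{"top":top,"side":side},[.5,.15,-.1,.45]);print("vise",w.round(4))
S=np.array([[50,23,18],[50,-23,18],[-50,-23,18],[-50,23,18],[33,10,52],[33,-10,52],[-33,-10,52],[-33,10,52],[50,-23,0],[-50,-23,0],[-50,23,0]])/1e3
# x axis toward far-right... direction guess from top view: first corner order
def sm(q,n):
    P=[q[0],q[1],0]+R.from_euler("z",q[2]).apply(S)
    return P[:8] if n=="top" else P[[1,2,3,4,5,6,7,8,9,10]]
# stone +x: away from robot & left (up-left in top image)
top=np.array([[397.6,260.6],[413.6,250.6],[434.8,282],[421.2,291.6],[407.2,262],[415.8,258],[429.6,278.4],[422.6,283]])
side=np.array([[324.4,349.2],[280.6,378],[265.4,365],[305.2,331.6],[312,336.6],[284.4,355],[277,350.4],[324.4,355.4],[281.6,385.4],[266,371.4]])
s=fit(sm,{"top":top,"side":side},[.4,-.2,.6]);print("stone",s.round(4))
E
```

```text
rms 0.6109507302755011 sd [0.0009 0.0011 0.0046 0.0087] off [-0.0005 -0.0001 -0.0013  0.0005  0.0001 -0.0003]
[[0.4, -0.6], [0.1, -0.5], [-0.3, -0.2], [0.0, 0.1], [0.5, 0.6], [-0.5, -0.0], [-0.0, -0.2], [0.4, -0.1], [0.4, 0.2], [-0.0, 0.0], [-0.5, -0.0], [0.2, -0.1], [-0.0, 0.3], [-0.5, 0.1]]
vise [ 0.5133  0.1604 -0.2336  0.4946]
rms 1.4366637731125769 sd [0.0009 0.001  0.0058] off [-0.0007 -0.0004 -0.0022  0.0007  0.0004 -0.0003]
[[0.5, -0.1], [0.8, 1.2], [-0.4, -0.9], [-0.0, -1.2], [0.6, -0.5], [-1.1, 0.3], [-1.1, -1.4], [0.7, 0.8], [0.5, 1.1], [-0.2, -0.1], [0.2, -0.2], [-1.5, -0.2], [0.2, 0.0], [-0.5, 0.6], [1.0, -0.2], [-1.2, -0.7], [0.6, 0.5], [1.2, 0.4]]
stone [ 0.5041 -0.2432  0.5786]
```

```bash
cat > tgt.py <<'E'
import numpy as np
from plant import telemetry, manip
from scipy.spatial.transform import Rotation as R
w=np.array([.5133,.1604,-.2336,.4946]); s=np.array([.5041,-.2432,.5786])
DOWN=R.from_euler("x",np.pi)
def go(pos,rot,tag=""):
    o=telemetry.get_obs();r=R.from_quat(o["tool_rot"])
    print(tag,"shift",r.inv().apply(np.asarray(pos)-o["position"]).round(4).tolist(),"turn",(r.inv()*rot).as_rotvec(degrees=True).round(2).tolist())
Rs=R.from_euler("z",s[2])*DOWN            # tool x along stone x
WF=R.from_euler("z",w[2])*R.from_euler("y",-w[3])
Rw=WF*R.from_euler("z",np.pi)*DOWN        # tool x down the slope, z into the face
FC=np.array([w[0],w[1],.085])+WF.apply([0,0,.02])
E
python3 -c "
from tgt import *
go([s[0],s[1],.2],Rs);print(FC,Rw.as_matrix())"
```

```text
shift [-0.5579, -0.6196, 0.0314] turn [-0.06, 0.1, 125.72]
[0.50406426 0.16259759 0.10260317] [[-8.56252987e-01  2.31481238e-01  4.61787027e-01]
 [ 2.03740214e-01  9.72839368e-01 -1.09879427e-01]
 [-4.74679626e-01  1.59594560e-16 -8.80158652e-01]]
```

move_arm:
  moves:
    - [[-0.279,-0.31,0.016],[0,0,63],-1]
    - [[-0.279,-0.31,0.016],[0,0,63],-1]
    - [[-0.279,-0.31,0.016],[0,0,63],-1]
    - [[-0.279,-0.31,0.016],[0,0,63],-1]
    - [[-0.279,-0.31,0.016],[0,0,63],-1]
    - [[-0.279,-0.31,0.016],[0,0,63],-1]
    - [[-0.279,-0.31,0.016],[0,0,63],-1]
    - [[-0.279,-0.31,0.016],[0,0,63],-1]
    - [[-0.279,-0.31,0.016],[0,0,63],-1]
    - [[-0.279,-0.31,0.016],[0,0,63],-1]
  squeeze: 60

```text
t: 1.1
position: [0.3563, 0.1444, 0.215]
tool_rot: [0.672, 0.741, -0.0, 0.0]
contact_force: [-0.2, 0.5, -0.9]
width: 0.0854
finger_force: 0.0
```

```bash
python3 -c "
from tgt import *
go([s[0],s[1],.2],Rs);print(telemetry.get_obs()['joint_pos'])"
```

```text
shift [-0.4002, 0.1094, 0.0152] turn [0.0, 0.05, 62.44]
[ 2.04214938e-01 -5.98517650e-03  1.88935986e+00 -6.42498339e-04
  1.25868124e+00  1.06871280e-01]
```

move_arm:
  moves:
    - [[-0.4,0.109,0.015],[0,0,62.4],-1]
    - [[-0.4,0.109,0.015],[0,0,62.4],-1]
    - [[-0.4,0.109,0.015],[0,0,62.4],-1]
    - [[-0.4,0.109,0.015],[0,0,62.4],-1]
    - [[-0.4,0.109,0.015],[0,0,62.4],-1]
    - [[-0.4,0.109,0.015],[0,0,62.4],-1]
    - [[-0.4,0.109,0.015],[0,0,62.4],-1]
    - [[-0.4,0.109,0.015],[0,0,62.4],-1]
    - [[-0.4,0.109,0.015],[0,0,62.4],-1]
    - [[-0.4,0.109,0.015],[0,0,62.4],-1]

```text
t: 2.1
position: [0.5061, -0.2408, 0.1993]
tool_rot: [0.958, 0.287, -0.0, -0.001]
contact_force: [-0.3, -0.3, -0.2]
width: 0.0856
finger_force: 0.0
```

```bash
python3 -c "
from tgt import *
go([s[0],s[1],.025],Rs);print(telemetry.get_obs()['joint_pos'])"
```

```text
shift [-0.003, 0.0012, 0.1743] turn [-0.08, -0.0, 0.26]
[-5.68629132e-01  2.74515305e-01  1.58849066e+00  6.32928797e-04
  1.27988953e+00  4.18849709e-01]
```

move_arm:
  moves:
    - [[-0.003,0.001,0.05],[0,0,0.3],-1]
    - [[-0.003,0.001,0.1],[0,0,0.3],-1]
    - [[-0.003,0.001,0.13],[0,0,0.3],-1]
    - [[-0.003,0.001,0.155],[0,0,0.3],-1]
    - [[-0.003,0.001,0.174],[0,0,0.3],-1]
    - [[-0.003,0.001,0.174],[0,0,0.3],-1]
    - [[-0.003,0.001,0.174],[0,0,0.3],-1]

```text
t: 2.8
position: [0.5031, -0.2406, 0.0268]
tool_rot: [0.958, 0.286, -0.0, -0.001]
contact_force: [-0.7, -1.1, 0.1]
width: 0.0851
finger_force: 0.0
```

```bash
python3 -c "
from tgt import *
import cv2
from plant import capture
go([s[0],s[1],.025],Rs)
a=capture('side')['color'][290:400,230:360];b=capture('top')['color'][220:320,370:470]
cv2.imwrite('pics/g1.png',np.hstack([cv2.resize(a,(440,372),interpolation=2),cv2.resize(b,(360,372),interpolation=2)]))"
```

```text
shift [-0.0006, 0.0027, 0.0018] turn [-0.06, -0.01, 0.13]
```

View pics/g1.png

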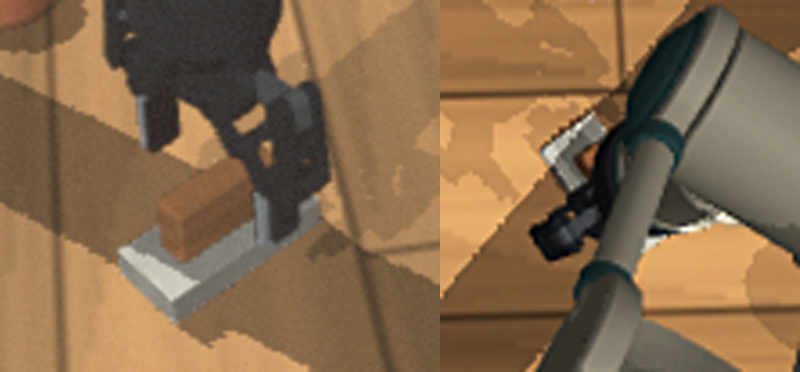

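```bash
python3 -c "
from geo import *
from tgt import telemetry
o=telemetry.get_obs();r=R.from_quat(o['tool_rot'])
P=o['position']+r.apply([[0,.043,-.013],[0,-.043,-.013],[0,0,-.025]])
print(proj('side',P));print(proj('side',[[.5041,-.2432,.052],[.5041,-.2432,.018]]))"
```

```text
[[311.04951844 358.41969096]
 [279.35261305 332.70387934]
 [294.31383845 340.07547894]]
[[294.45835105 340.90431902]
 [295.36519012 354.97007944]]
```

The fingers straddle the handle, and the near one at (275,215) in the crop agrees with the projection. I'll centre it and close.

move_arm:
  moves:
    - [[0,0.003,0.001],[0,0,0],-0.5]
    - [[0,0.003,0.001],[0,0,0],0.2]
    - [[0,0.003,0.001],[0,0,0],1]
    - [[0,0.003,0.001],[0,0,0],1]
    - [[0,0.003,0.001],[0,0,0],1]
    - [[0,0.003,0.001],[0,0,0],1]
    - [[0,0.003,0.001],[0,0,0],1]
    - [[0,0.003,0.001],[0,0,0],1]
  squeeze: 80

```text
t: 3.7
position: [0.505, -0.2453, 0.0256]
tool_rot: [0.958, 0.285, 0.0, 0.0]
contact_force: [-0.5, 0.9, 4.6]
width: 0.0188
finger_force: 79.1
```

move_arm:
  moves:
    - [[0,0,-0.02],[0,0,0],1]
    - [[0,0,-0.05],[0,0,0],1]
    - [[0,0,-0.09],[0,0,0],1]
    - [[0,0,-0.13],[0,0,0],1]
    - [[0,0,-0.17],[0,0,0],1]
    - [[0,0,-0.2],[0,0,0],1]
    - [[0,0,-0.2],[0,0,0],1]
    - [[0,0,-0.2],[0,0,0],1]

```text
t: 4.5
position: [0.5044, -0.2448, 0.2246]
tool_rot: [0.958, 0.285, -0.0, -0.0]
contact_force: [0.2, 0.6, -1.5]
width: 0.0185
finger_force: 78.5
```

```bash
cat >> tgt.py <<'E'
H=.026   # TCP height above the stone's underside
def over(d,dx=0,dy=0): return FC+WF.apply([dx,dy,d+H])
E
python3 -c "
from tgt import *
import cv2
from plant import capture
c=capture('side');cv2.imwrite('pics/l1.png',cv2.resize(c['color'][200:380,220:400],None,fx=3,fy=3,interpolation=2))
go(over(.12),Rw)"
```

```text
shift [0.1752, -0.3909, -0.0066] turn [-33.02, -14.3, -130.09]
```

View pics/l1.png

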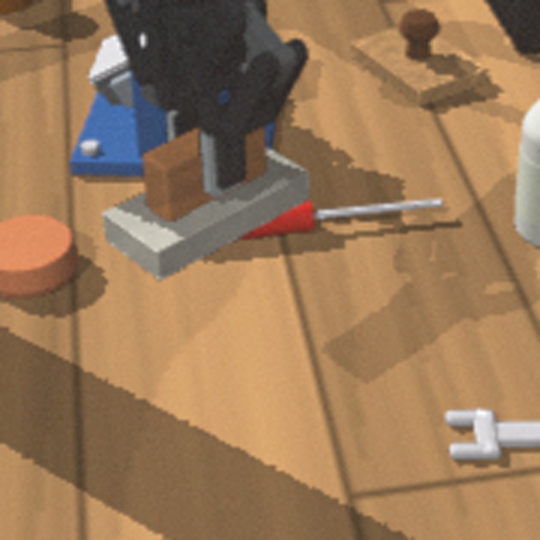

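Held well, with the slab level in the fingers. From the slab corners (crop px (105,213), (160,247), (308,172) and those below) I'll check the stone's offset in the grip.

```bash
python3 - <<'E'
from geo import *
from tgt import telemetry
o=telemetry.get_obs();r=R.from_quat(o['tool_rot'])
S=np.array([[-50,23,18],[-50,-23,18],[50,-23,18],[-50,-23,0],[50,-23,0],[-50,23,0]])/1e3
obs=np.array([[105,213],[160,247],[308,172],[163,278],[308,195],[108,235]])/3+[220,200]-.33
yaw0=np.arctan2(*r.as_matrix()[[1,0],0]);z0=o["position"][2]-.026
def f(q):
    P=[q[0],q[1],q[2]]+R.from_euler("zy",q[3:5]).apply(S)+[-.0006,-.0002,-.0018]
    return np.r_[(proj("side",P)-obs).ravel(),(q[2]-z0)/.001,q[4]/.03]
q=least_squares(f,[.504,-.244,z0,yaw0,0],x_scale=[.01,.01,.01,.1,.1]);print(f(q.x).round(1))
p=q.x
print("dyaw",p[3]-yaw0,"pitch",p[4],"offset in tool",r.inv().apply(p[:3]-o["position"]).round(4))
E
```

```text
[-0.5 -1.2  0.2  0.5  0.4 -1.1 -0.  -0.   0.4  0.6 -0.5  1.  -0.2  0.3]
dyaw 0.017833605815267828 pitch 0.009532510842878242 offset in tool [ 0.0039 -0.0046  0.0262]
```

move_arm:
  moves:
    - [[0.088,-0.195,-0.03],[-16.5,-7.1,-65],1]
    - [[0.088,-0.195,-0.03],[-16.5,-7.1,-65],1]
    - [[0.088,-0.195,-0.03],[-16.5,-7.1,-65],1]
    - [[0.088,-0.195,-0.03],[-16.5,-7.1,-65],1]
    - [[0.088,-0.195,-0.03],[-16.5,-7.1,-65],1]
    - [[0.088,-0.195,-0.03],[-16.5,-7.1,-65],1]
    - [[0.088,-0.195,-0.03],[-16.5,-7.1,-65],1]
    - [[0.088,-0.195,-0.03],[-16.5,-7.1,-65],1]
    - [[0.088,-0.195,-0.03],[-16.5,-7.1,-65],1]
    - [[0.088,-0.195,-0.03],[-16.5,-7.1,-65],1]

```text
t: 5.55
position: [0.4708, -0.0336, 0.2536]
tool_rot: [0.645, 0.75, -0.018, 0.145]
contact_force: [-0.5, -0.9, -1.6]
width: 0.0189
finger_force: 78.9
```

```bash
python3 -c "
from tgt import *
go(over(.12),Rw);print(telemetry.get_obs()['joint_pos'])"
```

```text
shift [0.2139, -0.0016, -0.0306] turn [-16.58, -7.14, -65.21]
[-0.06222962  0.0060991   1.81797849 -0.22694702  1.11438556 -0.13192816]
```

move_arm:
  moves:
    - [[0.214,-0.002,-0.031],[-16.6,-7.1,-65.2],1]
    - [[0.214,-0.002,-0.031],[-16.6,-7.1,-65.2],1]
    - [[0.214,-0.002,-0.031],[-16.6,-7.1,-65.2],1]
    - [[0.214,-0.002,-0.031],[-16.6,-7.1,-65.2],1]
    - [[0.214,-0.002,-0.031],[-16.6,-7.1,-65.2],1]
    - [[0.214,-0.002,-0.031],[-16.6,-7.1,-65.2],1]
    - [[0.214,-0.002,-0.031],[-16.6,-7.1,-65.2],1]
    - [[0.214,-0.002,-0.031],[-16.6,-7.1,-65.2],1]
    - [[0.214,-0.002,-0.031],[-16.6,-7.1,-65.2],1]
    - [[0.214,-0.002,-0.031],[-16.6,-7.1,-65.2],1]

```text
t: 6.55
position: [0.4369, 0.1781, 0.2323]
tool_rot: [0.114, 0.963, -0.028, 0.244]
contact_force: [0.4, 0.2, -0.8]
width: 0.0187
finger_force: 78.9
```

```bash
python3 -c "
from tgt import *
go(over(.12),Rw);go(over(.02),Rw);print(telemetry.get_obs()['joint_pos'])"
```

```text
shift [0.0009, 0.0004, 0.0009] turn [0.01, 0.11, -0.14]
 shift [0.0011, 0.0004, 0.1009] turn [0.01, 0.11, -0.14]
[ 0.48138463 -0.04712867  1.9998066  -0.42941207  0.84796035 -0.62224247]
```

move_arm:
  moves:
    - [[0.001,0,0.03],[0,0,0],1]
    - [[0.001,0,0.06],[0,0,0],1]
    - [[0.001,0,0.08],[0,0,0],1]
    - [[0.001,0,0.09],[0,0,0],1]
    - [[0.001,0,0.09],[0,0,0],1]
    - [[0.001,0,0.09],[0,0,0],1]

```text
t: 7.15
position: [0.4782, 0.169, 0.1536]
tool_rot: [0.112, 0.963, -0.028, 0.245]
contact_force: [0.5, -0.4, -1.1]
width: 0.0185
finger_force: 79.0
```

```bash
python3 -c "
from tgt import *
import cv2
from plant import capture
go(over(.02),Rw)
a=capture('side')['color'][145:265,215:335]
cv2.imwrite('pics/p1.png',cv2.resize(a,None,fx=5,fy=5,interpolation=2))"
```

```text
shift [0.0008, -0.0003, 0.0115] turn [0.09, 0.2, 0.04]
```

View pics/p1.png

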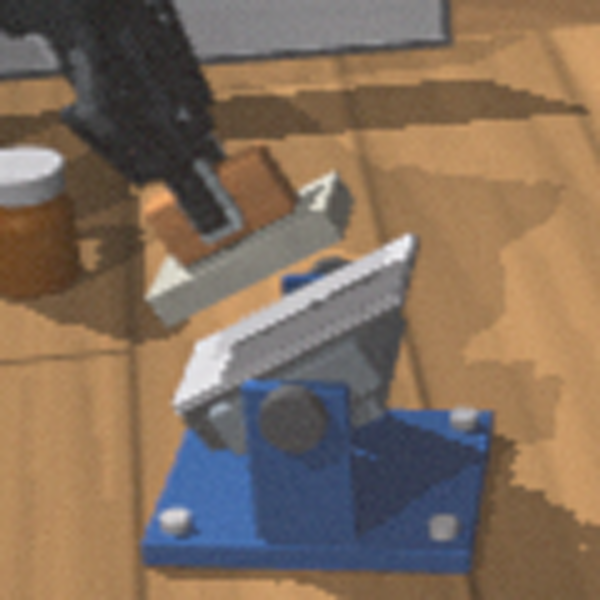

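The stone hangs over the face, and its near lower edge runs (165,327)–(345,228) in the crop against the wedge's (178,408)–(405,298). I'll compare this with the predicted projection.

```bash
python3 - <<'E'
from geo import *
from tgt import telemetry,WF,FC
o=telemetry.get_obs();r=R.from_quat(o['tool_rot'])
# stone in tool frame: x along tool x, z=-tool z ; near side (world -y) 
P=np.array([[.05,-.023,.026-.018],[-.05,-.023,.026-.018],[.05,-.023,.026],[-.05,-.023,.026]])
W=o["position"]+r.apply(P); 
if W[0,1]>o["position"][1]: P[:,1]*=-1; W=o["position"]+r.apply(P)
print(((proj("side",W+[-.0006,-.0002,-.0018])-[215,145]+.4)*5).round(0))
E_=FC+WF.apply(np.array([[-.065,-.033,0],[.065,-.033,0],[.065,.033,0]]))
print(((proj("side",E_+[-.0006,-.0002,-.0018])-[215,145]+.4)*5).round(0))
E
```

```text
[[146. 302.]
 [323. 212.]
 [167. 332.]
 [343. 244.]]
[[172. 407.]
 [402. 297.]
 [417. 235.]]
```

move_arm:
  moves:
    - [[0.001,0,0.008],[0,0.2,0],1]
    - [[0.001,0,0.016],[0,0.2,0],1]
    - [[0.001,0,0.022],[0,0.2,0],1]
    - [[0.001,0,0.026],[0,0.2,0],1]
    - [[0.001,0,0.026],[0,0.2,0],1]
    - [[0.001,0,0.026],[0,0.2,0],1]

```text
t: 7.8
position: [0.4889, 0.1661, 0.1297]
tool_rot: [0.112, 0.963, -0.028, 0.243]
contact_force: [0.3, -0.8, -0.9]
width: 0.0184
finger_force: 79.0
```

```bash
python3 -c "
from tgt import *
go(over(0),Rw);o=telemetry.get_obs();r=R.from_quat(o['tool_rot']).inv();print(r.apply(o['contact_force']),r.apply(o['torque']))"
```

```text
shift [-0.0009, 0.0001, 0.0052] turn [0.07, -0.04, 0.11]
[-0.00308779 -0.67944287  1.00014835] [-0.02486939  0.41266319 -0.01002215]
```

move_arm:
  moves:
    - [[0,0,0.001],[0,0,0],1]
    - [[0,0,0.002],[0,0,0],1]
    - [[0,0,0.003],[0,0,0],1]
    - [[0,0,0.003],[0,0,0],1]

```text
t: 8.2
position: [0.4903, 0.1658, 0.1272]
tool_rot: [0.112, 0.963, -0.028, 0.243]
contact_force: [0.2, -0.7, -2.1]
width: 0.0184
finger_force: 79.0
```

```bash
cat > st.py <<'E'
from tgt import *
go(over(0),Rw);o=telemetry.get_obs();r=R.from_quat(o['tool_rot']).inv();print(r.apply(o['contact_force']).round(2),r.apply(o['torque']).round(3))
E
python3 st.py
```

```text
shift [-0.0008, 0.0, 0.0023] turn [0.08, -0.03, 0.12]
[ 0.69 -0.69  1.96] [-0.017  0.458 -0.019]
```

move_arm:
  moves:
    - [[0,0,0.0007],[0,0,0],1]
    - [[0,0,0.0015],[0,0,0],1]
    - [[0,0,0.0015],[0,0,0],1]
    - [[0,0,0.0015],[0,0,0],1]

```text
t: 8.6
position: [0.491, 0.1657, 0.126]
tool_rot: [0.112, 0.963, -0.028, 0.243]
contact_force: [-2.7, 0.2, -0.0]
width: 0.0184
finger_force: 79.3
```

```bash
python3 st.py
```

```text
shift [-0.0007, -0.0, 0.001] turn [0.09, -0.02, 0.11]
[ 2.34 -0.42 -1.23] [ 0.033  0.379 -0.008]
```

move_arm:
  moves:
    - [[0,0,0.0005],[0,0,0],1]
    - [[0,0,0.001],[0,0,0],1]
    - [[0,0,0.001],[0,0,0],1]
    - [[0,0,0.001],[0,0,0],1]

```text
t: 9.0
position: [0.491, 0.1658, 0.1256]
tool_rot: [0.112, 0.963, -0.028, 0.243]
contact_force: [-7.5, 2.5, 7.5]
width: 0.0181
finger_force: 80.6
```

```bash
python3 st.py
```

```text
shift [-0.0009, -0.0, 0.0006] turn [0.11, -0.0, 0.1]
[  3.42   0.72 -10.34] [0.075 0.471 0.039]
```

```bash
python3 -c "
import cv2
from plant import capture
a=capture('side')['color'][160:240,235:315]
cv2.imwrite('pics/q1.png',cv2.resize(a,None,fx=7,fy=7,interpolation=2))"
```

```text
(no output)
```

View pics/q1.png

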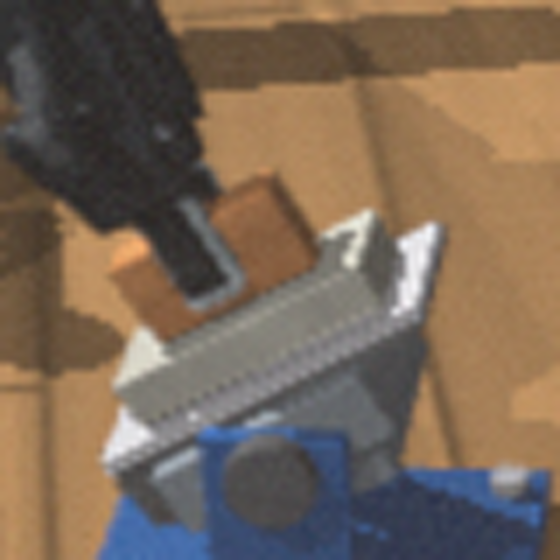

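The side view shows the stone's lower edge and the wedge edge parallel, so it is flush. The strip of bare face on the near side looks wider than expected, so I'll check across the slope from the top, numerically and with the last picture.

```bash
python3 -c "
import cv2,numpy as np
from plant import capture
a=capture('top')['color'][230:310,220:300]
b=capture('side')['color'][190:230,245:305]
cv2.imwrite('pics/t1.png',np.vstack([np.hstack([cv2.resize(a,(400,400),interpolation=2),np.zeros((400,200,3),np.uint8)])[:400,:400].copy() if 0 else cv2.copyMakeBorder(cv2.resize(a[10:75],(480,390),interpolation=2),0,0,0,0,0)]) if 0 else cv2.hconcat([cv2.resize(a,(400,400),interpolation=2),cv2.copyMakeBorder(cv2.resize(b,(400,267),interpolation=0),0,133,0,0,0)]))"
```

```text
(no output)
```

View pics/t1.png

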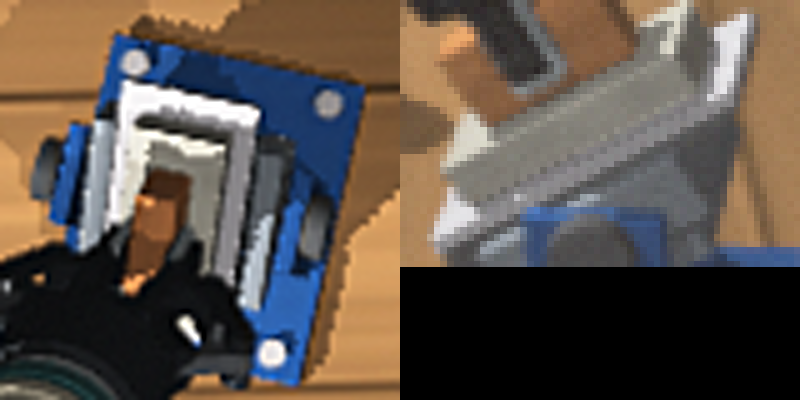

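In the top view the bare bands left and right of the stone are about equal (≈20 and 22 px of crop, 22 expected), and the upper band is ≈27 px, so the stone is centred. Now hold and check that it is steady.

move_arm:
  moves:
    - [[0,0,0],[0,0,0],1]
    - [[0,0,0],[0,0,0],1]
    - [[0,0,0],[0,0,0],1]
    - [[0,0,0],[0,0,0],1]
    - [[0,0,0],[0,0,0],1]
    - [[0,0,0],[0,0,0],1]

```text
t: 9.75
position: [0.4909, 0.1658, 0.1256]
tool_rot: [0.112, 0.963, -0.028, 0.243]
contact_force: [-8.9, 1.5, 6.9]
width: 0.0187
finger_force: 80.6
```

```bash
python3 st.py
```

```text
shift [-0.001, -0.0, 0.0006] turn [0.11, -0.01, 0.1]
[  4.6   -0.56 -10.37] [ 0.027  0.455 -0.02 ]
```

```bash
python3 -c "
from plant import manip
print(manip.finish_job())"
```

```text
the job is handed in; nothing more can be done
None
```

I handed the job in with the stone gripped and centred on the wedge face, held steady at about 11–12 N; in the camera views it looked flush. The hand-in gave no verdict, so I don't know whether it passed.

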